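# Unplug the power module and rack it

### The arm

A 7-joint arm with a two-finger parallel gripper is mounted at the origin on the work surface. World frame = base frame: x ahead of the robot, y to its left, z up, the work surface at z = 0. Lengths are in m, angles in rad, forces in N, time in s.
With the tool pointing down it reaches from about 0.4 to 0.875 m from the base axis. Payload 19.3 kg.
Tool frame: the origin (TCP) lies midway between the tips of the shut fingers; the grasp point (between the pads) lies bot.tcp_to_grasp behind it (bot.tcp_to_grasp is the distance from the TCP to the grasp point, in m); z points along the fingers, y is the line along which they close (so a half turn about z gives the same grasp; the last joint's range is limited). The gripper opens to 85 mm and grips with 20 to 120 N. Pads are 22 mm wide; open, the fingers measure 114 mm over their backs; the gripper's body (76 mm by 85 mm) begins 54 mm behind the grasp point. The pads swing forward as they close: fully open they stand 13 mm farther back than shut.
Start: joints at [1.199, 0.521, -0.036, 1.599, 0.021, 1.021, -0.113], TCP at [0.186, -0.597, 0.231] pointing down, gripper open.
Joint ranges: [-2.91, 2.91], [-0.3, 2.13], [-1.5, 1.42], [0.17, 2.43], [-1.26, 4.41], [0.16, 1.93], [-2.52, 2.52]. Speed limits (rad/s): [1.89, 1.89, 2.39, 2.39, 3.01, 3.01, 3.01].

### API

Orientations are given as [roll, pitch, yaw] about the fixed x, y, z axes, in that order (R = Rz(yaw) Ry(pitch) Rx(roll)).
In Python, from workcell import observe, imaging, bot gives the robot as it stands.
- The arm moves only by the tool send_rows, never from a script. Its argument "plan" is text: rows parted by semicolons, each of 7 numbers parted by spaces: the shift along the tool's x, y, z in m, then the turn, a rotation vector about the tool's x, y, z in degrees, then the finger opening in m, from 0 to 0.0854. In form: dx dy dz rx ry rz claw; .... A call has 1 to 10 rows; each row is the pose to reach, as a shift and turn from the pose commanded when the call began, along the tool's axes at that moment; what a row does not reach only later rows make up. A row lasts 1/12 s, in which the tool goes at most 41.7 mm and 7.16 degrees, less where a joint would pass 70% of its speed; a pose out of reach is approached as far as the arm can. A call with a gripper value outside its range is refused whole. The fingers move at their own pace and stop on an object; "grip_force" is the grip in N (left out, the last holds). Time passes only in rows, so rows that repeat a pose let the fingers close. It gives the time, the measured TCP pose, the force, the opening and the grip force at its end, in the units of the state.
- observe(): the state, without advancing time (a new reading comes with each control period).
- imaging.grab_frame(name): name is "scene" or "top" or "wrist"; returns a dict with "color" (384x512x3 uint8, red, green, blue), "fx", "fy", "cx", "cy" (pixels), "eye" and "orientation" of the camera in the world; the wrist camera has in their place "tool_from_camera" (4x4, takes a point from camera to tool coordinates, whose origin is the TCP and whose axes are the flange's). Camera axes: x right, y down, z forward; pixel columns grow to the right and rows downward; lengths in m; the calibration is good to about 2 mm. A picture is of the moment at which its call begins: read the wrist's pose just before it. There is no depth.
- bot.job_done(): hands the job in; it is judged then, once.
The state is a dict: "clock": time; "qpos": joint angles; "qd": joint speeds; "joint_efforts": joint torques, N m; "position": TCP position; "tool_rot": TCP orientation; "force": force on the tool from outside, world axes, zero at the start; "moment": the same for the moment, N m; "grip_width": finger opening in m; "finger_force": force on a finger pad.
Only numpy, scipy, OpenCV 4.12 (cv2) and the standard library are available. Lean on these libraries where they do the work, as an engineer would, in place of code of your own. Each camera call takes 0.05 s, during which the arm holds its last target. There are 200 camera calls.

### The job

Pull the grey plug-in power module out of its leaning test socket, where a spring catch holds it, and put it away in the aluminium rack: upright and fully home on the slot floor, in a slot that is just wide enough for its case. Two slots have the right width, but a coding block hidden deep in one of them stops the module well short, so if it will not go home there use the other. Leave the thin green board that is already in the rack in its slot.

Things in the scene. Friction and masses are not known exactly. Their poses are not given: they have to be found in the camera images.
- module: Loose grey module, about 150 g. Origin: centre of its lower end; z runs up its length, x along its width, y through its thickness. z 0-24 mm: steel blade, 40 (x) by 8 (y) mm; z 24-94 mm: case, 60 by 12 mm; z 94-128 mm: ribbed pull grip, 30 by 12 mm, to be grasped across y. Starts plugged in, its axes along the receptacle's. Either way round is good in the rack.
- receptacle: Fixed black test socket; place and yaw vary. Origin: centre of the cavity floor, 48 mm above the table; the module's lower end starts there. z points out of the mouth, the way to pull, leaning 0.35 rad from vertical roughly towards the robot; x, y as the module's. Block 76 (x) by 38 (y) mm, mouth 24 mm above the cavity floor, about 1 mm play round the blade.
- detent (a joint): Sprung catch slide in the socket's +x wall (knob outside); 0 = sprung in. Its nose sits above a 3 mm bump on the blade's +x edge (crest 7 mm above the lower end). A straight pull of about 8 to 15 N along the socket's z cams it out 1 to 2 mm; it gives within 12 mm of travel and the blade is clear after 24 mm. It needs no operating by hand.
- rack: Fixed aluminium rack, 84 (x) by 160 (y) mm, 70 mm high. Origin: centre of underside, z up. Four slots open upward, 66 mm long in x, floors 10 mm above the origin. Centres in y and widths: -57 mm (14 wide), -19 mm (9 wide, holds the green board), +19 mm (22 wide, too loose), +57 mm (14 wide). If the case's shoulder misses the slot and lands on the rack top, the lower end is at 46 mm.
- slot_a (a point): Centre of the mouth of the 14 mm slot at y = -57 mm, level with the rack top, 60 mm above the slot floor. The 12 mm case fits it with 1 mm each side. Either this slot or slot_b (never both) holds a coding block that stops the module's lower end 28 mm above the slot floor.
- slot_b (a point): Centre of the mouth of the 14 mm slot at y = +57 mm, level with the rack top; as slot_a. Which of the two holds the coding block changes from time to time.
- board: Bystander: loose thin green circuit board, 60 by 6 by 72 mm high, standing in the 9 mm slot, its top 12 mm above the rack top. Origin: centre of its lower edge, z up. To be left where it is.
Things that resemble listed ones, but are neither listed nor needed, are in the scene too. Several things have the shape of the module; the one meant has the colours described above. There is more than one size of the rack; the job needs the larger.

How it is judged:
On the way:
1. the module is drawn clear of the socket (distance between module and receptacle above 0.06 m), for 0.1 s.
At the end, for the whole second after the job is handed in: The module stands in one of the two 14 mm slots of the rack (within 4 mm of the slot's centre line across it and 8 mm along it), its lower end within 4 mm of the slot floor, within 0.1 rad of upright, at rest; the green board is within 20 mm of where it began ((y of module in the frame of rack between -0.061 and -0.053 m or y of module in the frame of rack between 0.053 and 0.061 m) and x of module in the frame of rack between -0.008 and 0.008 m and z of module in the frame of rack between 0.004 and 0.014 m and angle between module's own z axis and vertical below 0.1 rad and linear speed of module below 0.02 m/s and distance of board from where it was at the start of the episode below 0.02 m); the robot touches nothing.
It fails at once if the green board is lifted or pushed out of its place (distance of board from where it was at the start of the episode above 0.03 m).
It also fails if it takes over 56 s, if anything falls off the work surface, if the arm or the gripper's body presses on something with over 40 N, if the wrist force passes 120 N, or if a joint passes its speed limit or range.

## Working session

There is one attempt and no reset: what is moved stays moved. The work goes in short steps, Python scripts to look and compute and a tool call to move; the robot and the scene stay as the last step left them, time stands still between calls to the robot, and variables do not carry over. Pictures are saved under pics/ and viewed, at most 10 in all, crops included, and the job is handed in when it is done.

Besides the shell and the picture viewer there is one more tool, called after "Call:" in YAML: its name, and indented under it one key for each argument. send_rows: Moves the arm, as the interface text tells. Its arguments: {"type":"object","properties":{"plan":{"type":"string"},"grip_force":{"type":"number"}},"required":["plan"]}

```bash
ls; mkdir -p pics
python3 - <<'E'
from workcell import observe, imaging, bot
import cv2, numpy as np, pickle
s=observe();print(s, bot.tcp_to_grasp)
fr={}
for n in ("scene","top"):
    f=imaging.grab_frame(n);fr[n]=f
    print(n,{k:v for k,v in f.items() if k!="color"})
    cv2.imwrite(f"pics/{n}0.png",f["color"][...,::-1])
pickle.dump(fr,open("fr0.pkl","wb"))
E
```

```text
pics
{'clock': 0.0, 'qpos': array([ 1.19879344,  0.52203223, -0.03631896,  1.59999997,  0.0212198 ,
        1.02110646, -0.11278765]), 'qd': array([ 0.00075918,  0.00088182, -0.00158497,  0.00166071,  0.00147605,
       -0.00170063,  0.00094464]), 'joint_efforts': array([ 3.42338017e-04, -9.27087021e+01,  1.98035449e+00, -3.69930196e+01,
        1.78434985e-02,  8.16038169e-03, -2.73659145e-05]), 'position': array([ 0.18562984, -0.59644156,  0.23071736]), 'tool_rot': array([-3.14043682e+00,  1.04151996e-04,  3.01808209e-01]), 'force': array([0.34838043, 0.5504115 , 0.09158033]), 'moment': array([-0.01330388, -0.0039898 ,  0.00056466]), 'finger_force': 0.0, 'grip_width': 0.08537500803128632} 0.0187
scene {'fx': 418.1841767216372, 'fy': 418.1841767216372, 'cx': 258.0771710048726, 'cy': 190.3431118833575, 'eye': array([0.86544318, 0.36124322, 0.84333718]), 'orientation': array([-2.55707923, -0.01098284,  2.44744604])}
top {'fx': 394.44989742503066, 'fy': 394.44989742503066, 'cx': 253.00907833791885, 'cy': 191.20336295636525, 'eye': array([ 0.44797146, -0.03253632,  0.81479424]), 'orientation': array([-3.02330929,  0.02795439, -1.5833748 ])}
```

View pics/scene0.png

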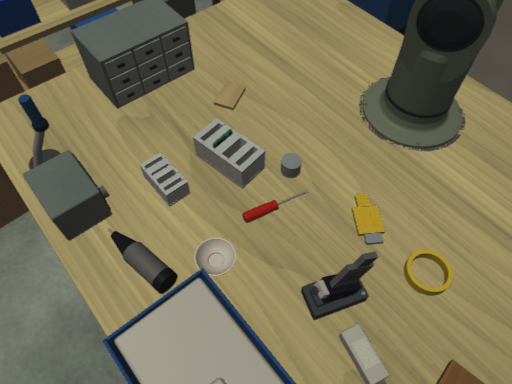

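View pics/top0.png

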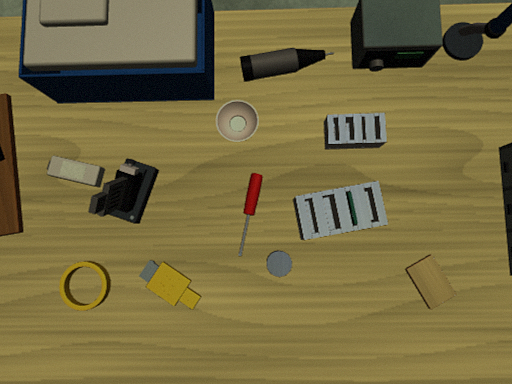

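The scene view shows the large rack at (230,152), with the green board at (222,137), and a smaller rack at (165,178). The socket with a dark module plugged in is at (338,285), and a yellow lookalike module lies at (368,220). In the top view these are at (340,210), (355,130), (125,190) and (170,285). There is also a light grey bar at scene (362,353).

Next is an enlarged crop of the socket and the rack.

Run:
```python
import cv2,numpy as np,pickle
fr=pickle.load(open("fr0.pkl","rb"))
a=fr["scene"]["color"][240:330,290:390];b=fr["top"]["color"][145:235,75:175]
c=fr["scene"]["color"][110:200,185:285];d=fr["top"]["color"][165:255,285:385]
r=lambda i:cv2.resize(i,(400,300) if 0 else (333,300),interpolation=cv2.INTER_CUBIC)
im=np.vstack([np.hstack([r(a),r(b)]),np.hstack([r(c),r(d)])]).astype(float)
im=(255*(im/255)**.6).astype(np.uint8)
cv2.imwrite("pics/crop0.png",im[...,::-1])
```

```text
(no output)
```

View pics/crop0.png

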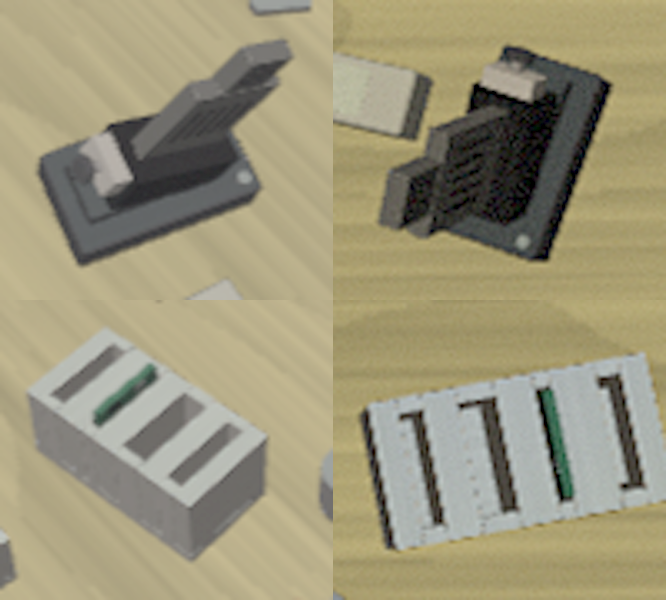

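The crop confirms the target. The dark grey module with ribs is plugged into the black socket, with the light catch at its upper-left, and grip end at scene ≈(369,257) and top ≈(93,205). The yellow one has the wrong colour and lies loose, so I'm ignoring it. The larger rack's slots from left to right in the top view are 14, 22, board and 14 mm, so +y is on the left. Next I'll measure both.

```bash
cat > h.py <<'E'
import numpy as np, cv2, pickle
from scipy.spatial.transform import Rotation as Rn
from workcell import observe, imaging, bot
def rot(e): return Rn.from_euler('xyz',e).as_matrix()
def pose():
    s=observe(); return rot(s["tool_rot"]), np.array(s["position"])
def campose(f,tool=None):
    if "eye" in f: return rot(f["orientation"]), np.array(f["eye"])
    R,p=tool; T=np.array(f["tool_from_camera"]); return R@T[:3,:3], R@T[:3,3]+p
def ray(f,uv,tool=None):
    R,e=campose(f,tool); d=R@np.array([(uv[0]-f["cx"])/f["fx"],(uv[1]-f["cy"])/f["fy"],1]); return e,d/np.linalg.norm(d)
def onz(f,uv,z,tool=None):
    e,d=ray(f,uv,tool); return e+d*(z-e[2])/d[2]
def proj(f,P,tool=None):
    R,e=campose(f,tool); c=R.T@(np.asarray(P)-e); return np.array([f["fx"]*c[0]/c[2]+f["cx"],f["fy"]*c[1]/c[2]+f["cy"]])
def tri(*rs):
    A=sum(np.eye(3)-np.outer(d,d) for e,d in rs); b=sum((np.eye(3)-np.outer(d,d))@e for e,d in rs)
    P=np.linalg.solve(A,b); return P,[np.linalg.norm(np.cross(P-e,d)) for e,d in rs]
def toolrow(Rt,pt):
    """shift (mm) & rotvec(deg) in tool axes to the target pose"""
    R,p=pose(); return (R.T@(pt-p)).round(4), np.degrees(Rn.from_matrix(R.T@Rt).as_rotvec()).round(2)
E
python3 - <<'E'
from h import *
fr=pickle.load(open("fr0.pkl","rb"));S,T=fr["scene"],fr["top"]
print(tri(ray(S,(369.5,256.5)),ray(T,(93,205))))
for f,n,box in((T,"top",(280,160,400,250)),(S,"scene",(185,110,285,200))):
    g=cv2.cvtColor(f["color"],cv2.COLOR_RGB2HSV); x0,y0,x1,y1=box
    m=((g[...,1]<45)&(g[...,2]>(150 if n=="top" else 165))).astype(np.uint8)[y0:y1,x0:x1]
    m=cv2.morphologyEx(m,cv2.MORPH_CLOSE,np.ones((9,9)))
    c=max(cv2.findContours(m,0,2)[0],key=cv2.contourArea)
    q=cv2.approxPolyDP(cv2.convexHull(c),5,True)[:,0]+[x0,y0]
    print(n,cv2.contourArea(c)); 
    for p in q: print(p,onz(f,p,.07)[:2].round(4))
    r=cv2.minAreaRect(c+np.array([x0,y0])); print(r,[onz(f,p,.07)[:2].round(4) for p in cv2.boxPoints(r)], onz(f,r[0],.07))
g=cv2.cvtColor(T["color"],cv2.COLOR_RGB2HSV);print("v",T["color"][195,375],T["color"][220,300],T["color"][200,290])
E
```

```text
(array([0.50736441, 0.25350161, 0.16121791]), [np.float64(0.0008398998465312835), np.float64(0.000839899846531237)])
top 3280.5
[377 181] [ 0.5525 -0.2476]
[386 223] [ 0.4731 -0.2604]
[305 239] [ 0.4453 -0.1089]
[297 196] [ 0.5263 -0.096 ]
((341.0462646484375, 210.0611572265625), (43.98935317993164, 83.65750885009766), 79.4608154296875) [array([ 0.5262, -0.094 ]), array([ 0.5528, -0.2498]), array([ 0.4711, -0.2606]), array([ 0.4447, -0.1069])] [ 0.49844477 -0.17790703  0.07      ]
scene 0.0
[185 180] [ 0.6408 -0.1523]
((185.0, 180.0), (0.0, 0.0), 0.0) [array([ 0.6408, -0.1523]), array([ 0.6408, -0.1523]), array([ 0.6408, -0.1523]), array([ 0.6408, -0.1523])] [ 0.64082109 -0.15229187  0.07      ]
v [133 141 139] [108 113 113] [126 114  64]
```

Run:
```python
from h import *
f=imaging.grab_frame("wrist");print({k:v for k,v in f.items() if k!="color"})
print(toolrow(rot([np.pi,0,.176]),np.array([.47,-.20,.30])))
```

```text
{'fx': 331.39786833658695, 'fy': 331.39786833658695, 'cx': 256.87126566645037, 'cy': 189.57330510660498, 'tool_from_camera': array([[ 9.48183183e-05, -9.66138014e-01, -2.58025829e-01,
         6.51213447e-02],
       [ 9.99999828e-01,  2.41114647e-04, -5.35340686e-04,
         1.70277898e-03],
       [ 5.79426794e-04, -2.58025734e-01,  9.66137871e-01,
        -1.41589607e-01],
       [ 0.00000000e+00,  0.00000000e+00,  0.00000000e+00,
         1.00000000e+00]])}
(array([ 0.3893, -0.2942, -0.0689]), array([-0.05,  0.01,  7.21]))
```

Call:
send_rows:
  plan: "0.045 -0.0285 -0.03 0 0 0 0.085; 0.45 -0.285 -0.07 0 0 7.2 0.085; 0.45 -0.285 -0.07 0 0 7.2 0.085; 0.45 -0.285 -0.07 0 0 7.2 0.085; 0.45 -0.285 -0.07 0 0 7.2 0.085; 0.45 -0.285 -0.07 0 0 7.2 0.085; 0.45 -0.285 -0.07 0 0 7.2 0.085; 0.45 -0.285 -0.07 0 0 7.2 0.085; 0.45 -0.285 -0.07 0 0 7.2 0.085; 0.45 -0.285 -0.07 0 0 7.2 0.085"

```text
clock: 0.98
position: [0.4511, -0.2838, 0.2892]
tool_rot: [3.141, -0.0, 0.176]
force: [0.6, -0.5, 0.1]
grip_width: 0.085
finger_force: 0.0
```

Call:
send_rows:
  plan: "0.094 -0.079 -0.011 0 0 0 0.085; 0.094 -0.079 -0.011 0 0 0 0.085; 0.094 -0.079 -0.011 0 0 0 0.085; 0.094 -0.079 -0.011 0 0 0 0.085; 0.094 -0.079 -0.011 0 0 0 0.085; 0.094 -0.079 -0.011 0 0 0 0.085"

```text
clock: 1.48
position: [0.5286, -0.1916, 0.2996]
tool_rot: [3.142, 0.001, 0.176]
force: [-0.2, 0.0, -0.1]
grip_width: 0.0849
finger_force: 0.0
```

Run:
```python
from h import *
t=pose();f=imaging.grab_frame("wrist");pickle.dump((t,f),open("w1.pkl","wb"))
print(t[1],proj(f,[.4985,-.178,.07],t))
im=f["color"]; u,v=proj(f,[.4985,-.178,.07],t).astype(int)
x0,y0=max(0,u-120),max(0,v-75); c=im[y0:y0+150,x0:x0+220]; print(x0,y0)
c=cv2.resize(c,None,fx=3.5,fy=3.5,interpolation=cv2.INTER_CUBIC)/255.
cv2.imwrite("pics/w1.png",(255*c.clip(0,1)**.5)[...,::-1])
```

```text
[ 0.52861948 -0.19161933  0.29957262] [239.39851825 183.93708425]
119 108[ WARN:0@1.192] global loadsave.cpp:1063 imwrite_ Unsupported depth image for selected encoder is fallbacked to CV_8U.
```

View pics/w1.png

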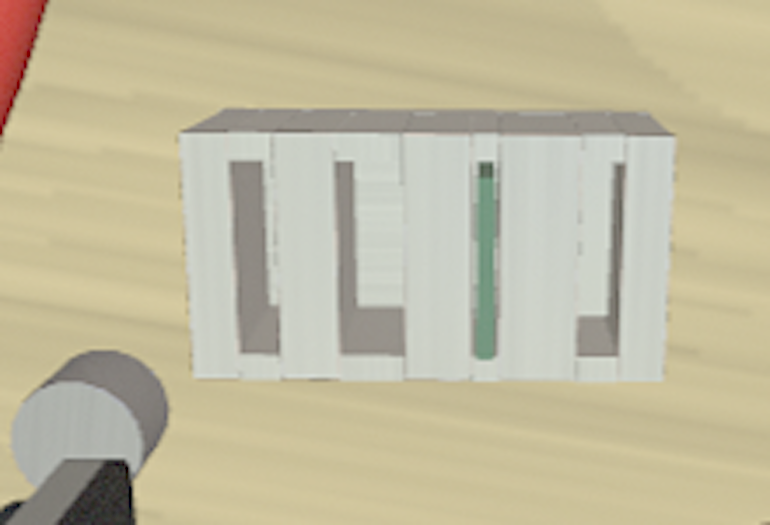

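The wrist view looks straight into the slots. Slot_b is on the left, then the 22 mm slot, the green board, and slot_a on the right. The lower end wall shows from crop row 305 to 355 in slot_b and the 22 mm slot, but only from 316 to 355 in slot_a, so slot_a looks shallower. I'll check this against projections.

Run:
```python
from h import *
t,f=pickle.load(open("w1.pkl","rb"))
# top-face corners from crop -> z=.07
cr=lambda u,v:(u/3.5+119,v/3.5+108)
C=[onz(f,cr(*p),.07,t)[:2] for p in((181,132),(675,134),(663,380),(194,380))]
print(np.round(C,4)); c=np.mean(C,0); yv=(C[0]+C[3]-C[1]-C[2]); yaw=np.arctan2(-yv[0],yv[1]); print("rack",c.round(4),yaw.round(4),np.linalg.norm(yv)/2)
R=rot([0,0,yaw]); w=lambda x,y,z: R@[x,y,z]+[*c,0]
for y in(-.057,.019,.057):
  h=.011 if y==.019 else .007
  for z in(.07,.038,.01):
    print(y,z,[((proj(f,w(sx*.033,y+sy*h,z),t)-[119,108])*3.5).round(0).tolist() for sx in(1,-1) for sy in(1,-1)])
```

```text
[[ 0.5285 -0.0951]
 [ 0.5556 -0.2509]
 [ 0.4735 -0.265 ]
 [ 0.4456 -0.1086]]
rack [ 0.5008 -0.1799] 0.1744 0.15844784698710287
-0.057 0.07 [[583.0, 161.0], [626.0, 161.0], [578.0, 356.0], [619.0, 356.0]]
-0.057 0.038 [[575.0, 146.0], [615.0, 147.0], [571.0, 328.0], [609.0, 328.0]]
-0.057 0.01 [[569.0, 136.0], [607.0, 136.0], [566.0, 306.0], [602.0, 306.0]]
0.019 0.07 [[334.0, 160.0], [402.0, 160.0], [340.0, 355.0], [405.0, 355.0]]
0.019 0.038 [[345.0, 146.0], [409.0, 146.0], [351.0, 327.0], [411.0, 327.0]]
0.019 0.01 [[354.0, 135.0], [413.0, 135.0], [359.0, 306.0], [416.0, 306.0]]
0.057 0.07 [[228.0, 160.0], [272.0, 160.0], [239.0, 355.0], [281.0, 355.0]]
0.057 0.038 [[248.0, 146.0], [288.0, 146.0], [257.0, 327.0], [296.0, 327.0]]
0.057 0.01 [[263.0, 135.0], [300.0, 135.0], [271.0, 306.0], [307.0, 306.0]]
```

Slot_b's edge sits at 305, which matches a full-depth floor (306 predicted). Slot_a's floor is raised, so it holds the coding block and I'll use slot_b. Next I'll move over the socket.

Call:
send_rows:
  plan: "0.083 -0.402 -0.08 0 0 0 0.085; 0.083 -0.402 -0.08 0 0 0 0.085; 0.083 -0.402 -0.08 0 0 0 0.085; 0.083 -0.402 -0.08 0 0 0 0.085; 0.083 -0.402 -0.08 0 0 0 0.085; 0.083 -0.402 -0.08 0 0 0 0.085; 0.083 -0.402 -0.08 0 0 0 0.085; 0.083 -0.402 -0.08 0 0 0 0.085; 0.083 -0.402 -0.08 0 0 0 0.085; 0.083 -0.402 -0.08 0 0 0 0.085"

```text
clock: 2.37
position: [0.5402, 0.2178, 0.3802]
tool_rot: [3.141, -0.0, 0.174]
force: [1.1, 0.0, 0.3]
grip_width: 0.085
finger_force: 0.0
```

Run:
```python
from h import *
t=pose();f=imaging.grab_frame("wrist");pickle.dump((t,f),open("w2.pkl","wb"))
print(t[1],proj(f,[.507,.2535,.16],t))
im=f["color"]; u,v=proj(f,[.52,.25,.1],t).astype(int)
x0,y0=max(0,u-65),max(0,v-50); c=im[y0:y0+100,x0:x0+130]; print(x0,y0)
c=cv2.resize(c,None,fx=6,fy=6,interpolation=cv2.INTER_CUBIC)/255.
cv2.imwrite("pics/w2.png",(255*c.clip(0,1)**.45).astype(np.uint8)[...,::-1])
```

```text
[0.54017692 0.21777807 0.38017741] [219.12820266 185.51074311]
163 114
```

View pics/w2.png

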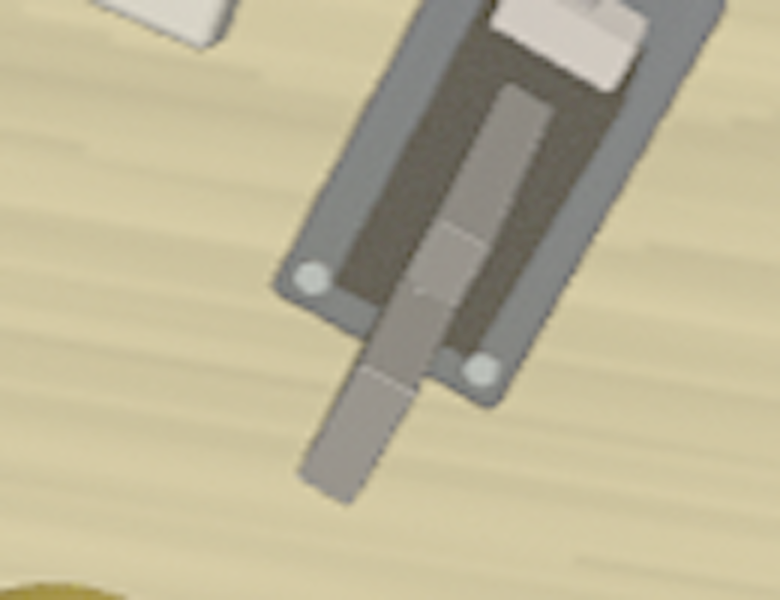

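The wrist view shows the module edge-on. It leans along its own width, towards receptacle −x. The grip's top face lies between crop rows 368 and 505, the shoulder is near (450,255), and the case meets the mouth at (530,93). All of those heights are known, so I can cast the corners onto planes.

```bash
cat > fit.py <<'E'
from h import *
t,f=pickle.load(open("w2.pkl","rb"))
cr=lambda u,v:(u/6+163,v/6+114)
c,s=np.cos(.35),np.sin(.35)
P=[((299,477),(348,504),-.015,.128),((362,368),(412,393),.015,.128),((412,288),(460,304),.015,.094),((442,222),(488,246),.030,.094),((506,84),(553,103),.030,.024)]
M=[];H=[];X=[]
for a,b,x,z in P:
    h=.048+z*c+x*s; A,B=onz(f,cr(*a),h,t),onz(f,cr(*b),h,t); M.append((A+B)[:2]/2);H.append(x*c-z*s); print(x,z,M[-1].round(4),"thick",np.linalg.norm(A-B).round(4))
M=np.array(M);H=np.array(H)
A=np.c_[H,np.ones(5)]; k,*_=np.linalg.lstsq(A,M,rcond=None); print("dir",k[0],np.linalg.norm(k[0]),"origin",k[1],"res",(M-A@k).round(4).tolist())
# plate edges (z unknown small): yaw check, two long edges
for z in(.0,.01): 
  for a,b in(((420,0),(275,285)),((722,10),(495,408))): d=(onz(f,cr(*a),z,t)-onz(f,cr(*b),z,t)); print("edge yaw",np.arctan2(d[1],d[0]))
yaw=np.arctan2(k[0,1],k[0,0]); print("yaw",yaw)
u=k[0]/np.linalg.norm(k[0]); o=(M-np.outer(H,u)).mean(0); print("origin unit-scale",o)
E
python3 fit.py
python3 - <<'E'
from h import *
fr=pickle.load(open("fr0.pkl","rb"))
E
```

```text
-0.015 0.128 [0.4956 0.254 ] thick 0.0105
0.015 0.128 [0.5211 0.2449] thick 0.01
0.015 0.094 [0.5317 0.2397] thick 0.0098
0.03 0.094 [0.5454 0.236 ] thick 0.0098
0.03 0.024 [0.5679 0.2285] thick 0.0111
dir [ 0.929039  -0.3288844] 0.9855345794955755 origin [0.54906242 0.23471592] res [[0.0004, 0.0002], [-0.0003, 0.0004], [-0.0005, -0.001], [0.0001, -0.0001], [0.0003, 0.0004]]
edge yaw -0.32150763458580806
edge yaw -0.3393003632384435
edge yaw -0.3215076345858082
edge yaw -0.3393003632384434
yaw -0.3402382386612422
origin unit-scale [0.54930793 0.23462901]
```

```bash
cat > tgt.py <<'E'
from h import *
O=np.array([.549,.2347,.048]);YAW=-.335
Rr=rot([0,0,YAW])@rot([0,-.35,0]); RT=Rr@np.diag([1,-1,-1])
def tcp(h): return O+Rr[:,2]*h     # tcp at height h along receptacle z
RK=np.array([.5008,-.1799]);RY=.1744
E
python3 - <<'E'
from tgt import *
print(Rr[:,2],tcp(.1813),toolrow(RT,tcp(.1813)))
fr=pickle.load(open("fr0.pkl","rb"))
for n in fr: print(n,proj(fr[n],tcp(.128)))
E
```

```text
[-0.32383622  0.11273423  0.93937271] [0.49028849 0.25513872 0.21830827] (array([-0.0429, -0.0362,  0.163 ]), array([-5.42, 19.6 , 29.25]))
scene [368.98931818 253.13066803]
top [ 94.19706066 204.16360964]
```

Call:
send_rows:
  plan: "-0.043 -0.036 0.163 -5.42 19.6 29.25 0.05; -0.043 -0.036 0.163 -5.42 19.6 29.25 0.05; -0.043 -0.036 0.163 -5.42 19.6 29.25 0.05; -0.043 -0.036 0.163 -5.42 19.6 29.25 0.05; -0.043 -0.036 0.163 -5.42 19.6 29.25 0.05; -0.043 -0.036 0.163 -5.42 19.6 29.25 0.05; -0.043 -0.036 0.163 -5.42 19.6 29.25 0.05; -0.043 -0.036 0.163 -5.42 19.6 29.25 0.05; -0.043 -0.036 0.163 -5.42 19.6 29.25 0.05; -0.043 -0.036 0.163 -5.42 19.6 29.25 0.05"
  grip_force: 60

```text
clock: 3.25
position: [0.4914, 0.2433, 0.2131]
tool_rot: [3.115, -0.293, -0.283]
force: [0.9, -0.1, -1.3]
grip_width: 0.0497
finger_force: 0.0
```

Run:
```python
from tgt import *
print(toolrow(RT,tcp(.0913)))
t=pose();f=imaging.grab_frame("wrist");pickle.dump((t,f),open("w3.pkl","wb"))
W=lambda x,y,z:O+Rr@[x,y,z]
im=f["color"].copy()
print([proj(f,W(x,y,.128),t).round(1).tolist() for x in(-.015,.015) for y in(-.006,.006)])
c=im[120:384,120:420]
c=cv2.resize(c,None,fx=2.2,fy=2.2,interpolation=cv2.INTER_CUBIC)/255.
cv2.imwrite("pics/w3.png",(255*c.clip(0,1)**.45).astype(np.uint8)[...,::-1])
```

```text
(array([ 0.0024, -0.0116,  0.0834]), array([0.56, 3.22, 2.89]))
[[244.8, 237.0], [225.3, 236.2], [246.8, 190.7], [226.3, 189.8]]
```

View pics/w3.png

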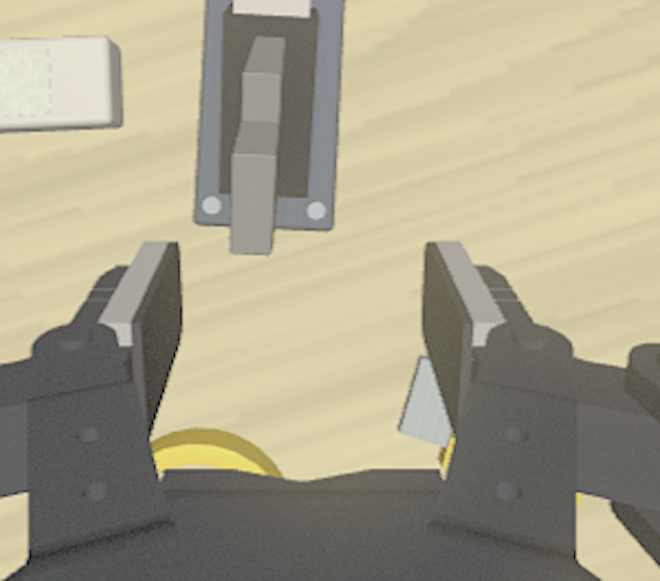

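The view shows the open fingers beside the grip, whose top face is at about (225–245, 190–235) px. The predicted corners agree to within about 1 px. Next I'll finish aligning, then re-read.

Call:
send_rows:
  plan: "0.0024 -0.0116 -0.005 0.56 3.22 2.89 0.05; 0.0024 -0.0116 -0.005 0.56 3.22 2.89 0.05; 0.0024 -0.0116 -0.005 0.56 3.22 2.89 0.05; 0.0024 -0.0116 -0.005 0.56 3.22 2.89 0.05; 0.0024 -0.0116 -0.005 0.56 3.22 2.89 0.05"

```text
clock: 3.72
position: [0.4955, 0.255, 0.2182]
tool_rot: [3.141, -0.347, -0.331]
force: [-0.4, -0.2, -0.3]
grip_width: 0.0497
finger_force: 0.0
```

Run:
```python
from tgt import *
print(toolrow(RT,tcp(.0913)),observe()["qpos"])
```

```text
(array([-0.0043,  0.0016,  0.0882]), array([-0.02,  0.17,  0.21])) [-1.35339744  0.45834412  0.79224358  2.0170207  -0.06055112  0.59254413
 -2.50292609]
```

Joint 7 is at −2.503, close to its −2.52 limit. I'll take the half-turn version of the same grasp, turning about tool −z so that joint 7 rises.

Call:
send_rows:
  plan: "0 0 -0.01 0 0 -60 0.05; 0 0 -0.01 0 0 -60 0.05; 0 0 -0.01 0 0 -60 0.05; 0 0 -0.01 0 0 -60 0.05; 0 0 -0.01 0 0 -60 0.05; 0 0 -0.01 0 0 -60 0.05; 0 0 -0.01 0 0 -60 0.05; 0 0 -0.01 0 0 -60 0.05; 0 0 -0.01 0 0 -60 0.05; 0 0 -0.01 0 0 -60 0.05"

```text
clock: 4.55
position: [0.4926, 0.2559, 0.2281]
tool_rot: [2.837, -0.171, 0.744]
force: [-0.0, 0.5, 0.1]
grip_width: 0.0499
finger_force: 0.0
```

Call:
send_rows:
  plan: "0 0 0 0 0 -60 0.05; 0 0 0 0 0 -60 0.05; 0 0 0 0 0 -60 0.05; 0 0 0 0 0 -60 0.05; 0 0 0 0 0 -60 0.05; 0 0 0 0 0 -60 0.05; 0 0 0 0 0 -60 0.05; 0 0 0 0 0 -60 0.05; 0 0 0 0 0 -60 0.05; 0 0 0 0 0 -60 0.05"

```text
clock: 5.38
position: [0.4924, 0.2562, 0.2279]
tool_rot: [2.837, 0.172, 1.736]
force: [0.8, 0.1, 0.0]
grip_width: 0.0505
finger_force: 0.0
```

Call:
send_rows:
  plan: "0 0 0 0 0 -60 0.05; 0 0 0 0 0 -60 0.05; 0 0 0 0 0 -60 0.05; 0 0 0 0 0 -60 0.05; 0 0 0 0 0 -60 0.05; 0 0 0 0 0 -60 0.05; 0 0 0 0 0 -60 0.05; 0 0 0 0 0 -60 0.05; 0 0 0 0 0 -60 0.05; 0 0 0 0 0 -60 0.05"

```text
clock: 6.22
position: [0.4923, 0.2565, 0.2278]
tool_rot: [-3.142, 0.348, 2.809]
force: [-0.1, -0.3, -1.0]
grip_width: 0.05
finger_force: 0.0
```

```bash
sed -i 's/np.diag(\[1,-1,-1\])/np.diag([-1,1,-1])/' tgt.py
python3 - <<'E'
from tgt import *
print(toolrow(RT,tcp(.1613)),toolrow(RT,tcp(.0913)),observe()["qpos"])
E
```

```text
(array([ 0.0046, -0.0019,  0.0284]), array([ 0.04, -0.1 ,  0.11])) (array([ 0.0045, -0.002 ,  0.0984]), array([ 0.04, -0.1 ,  0.11])) [-0.79202904  0.33120332  0.02650325  1.98619873  0.46722811  0.71712278
  0.13158937]
```

Call:
send_rows:
  plan: "0.0046 -0.0019 0.0 0 -0.1 0.1 0.05; 0.0046 -0.0019 0.02 0 -0.1 0.1 0.05; 0.0046 -0.0019 0.04 0 -0.1 0.1 0.05; 0.0046 -0.0019 0.06 0 -0.1 0.1 0.05; 0.0046 -0.0019 0.08 0 -0.1 0.1 0.05; 0.0046 -0.0019 0.092 0 -0.1 0.1 0.05; 0.0046 -0.0019 0.098 0 -0.1 0.1 0.05; 0.0046 -0.0019 0.098 0 -0.1 0.1 0.05; 0.0046 -0.0019 0.098 0 -0.1 0.1 0.05"

```text
clock: 6.97
position: [0.5187, 0.2459, 0.1342]
tool_rot: [3.141, 0.35, 2.807]
force: [-0.2, 0.0, -0.3]
grip_width: 0.0505
finger_force: 0.0
```

Run:
```python
from tgt import *
print(toolrow(RT,tcp(.0913)),observe()["force"])
```

```text
(array([-0.0007, -0.0006,  0.0008]), array([0.05, 0.  , 0.04])) [-0.22358725  0.03991411 -0.2770988 ]
```

Positioned to under 1 mm with no contact, so I'm closing the fingers.

Call:
send_rows:
  plan: "0 0 0 0 0 0 0.03; 0 0 0 0 0 0 0.005; 0 0 0 0 0 0 0.005; 0 0 0 0 0 0 0.005; 0 0 0 0 0 0 0.005; 0 0 0 0 0 0 0.005; 0 0 0 0 0 0 0.005; 0 0 0 0 0 0 0.005"
  grip_force: 70

```text
clock: 7.63
position: [0.5191, 0.2464, 0.1347]
tool_rot: [3.14, 0.351, 2.809]
force: [-2.7, 1.3, 7.6]
grip_width: 0.0111
finger_force: 68.5
```

Gripped at 11 mm with 68 N. Pulling straight along the socket's z.

Call:
send_rows:
  plan: "0 0 -0.003 0 0 0 0.005; 0 0 -0.006 0 0 0 0.005; 0 0 -0.01 0 0 0 0.005; 0 0 -0.014 0 0 0 0.005; 0 0 -0.019 0 0 0 0.005; 0 0 -0.025 0 0 0 0.005; 0 0 -0.032 0 0 0 0.005; 0 0 -0.04 0 0 0 0.005; 0 0 -0.05 0 0 0 0.005; 0 0 -0.06 0 0 0 0.005"

```text
clock: 8.47
position: [0.4991, 0.2525, 0.1913]
tool_rot: [-3.142, 0.35, 2.809]
force: [0.4, 0.9, -0.8]
grip_width: 0.0112
finger_force: 71.7
```

Call:
send_rows:
  plan: "0 0 -0.02 0 0 0 0.005; 0 0 -0.04 0 0 0 0.005; 0 0 -0.06 0 0 0 0.005; 0 0 -0.07 0 0 0 0.005; 0 0 -0.075 0 0 0 0.005; 0 0 -0.075 0 0 0 0.005"

```text
clock: 8.97
position: [0.4751, 0.2612, 0.2617]
tool_rot: [3.14, 0.351, 2.809]
force: [0.6, -0.4, -0.2]
grip_width: 0.0116
finger_force: 71.8
```

Run:
```python
from tgt import *
RP=rot([0,0,RY])@np.diag([-1,1,-1]); sb=np.array([*RK,0])+rot([0,0,RY])@[0,.057,0]
print(sb, toolrow(RP,np.array([sb[0],sb[1],.07+.0913+.04])))
t=pose();f=imaging.grab_frame("wrist");pickle.dump((t,f),open("w4.pkl","wb"))
c=f["color"]; c=cv2.resize(c,None,fx=1.3,fy=1.3,interpolation=cv2.INTER_CUBIC)/255.
cv2.imwrite("pics/w4.png",(255*c.clip(0,1)**.45).astype(np.uint8)[...,::-1])
```

```text
[ 0.49090952 -0.12376464  0.        ] (array([-0.1114, -0.3588,  0.1045]), array([ -5.01,  19.67, -28.75]))
```

View pics/w4.png

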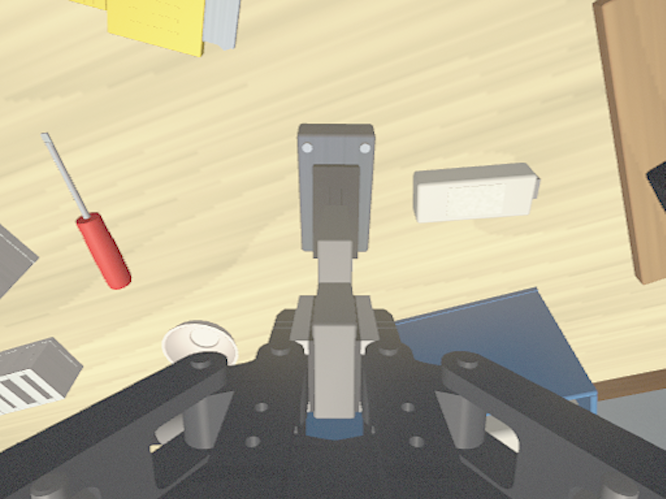

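The module is held between the pads around (335,360) and the black socket at (337,200) is empty, so it's clear. I'll check its seat in the hand by comparing predicted edge rows with the image.

Run:
```python
from tgt import *
t,f=pickle.load(open("w4.pkl","rb")); R,p=t
for n,x,m in(("griptop",.015,.128),("griptop far",-.015,.128),("grip/shoulder",.015,.094),("shoulder outer",.03,.094),("case low",.03,.024),("blade low",.02,0)):
    print(n,[(proj(f,p+R@[x,y,.0913-m],t)*1.3).round(1).tolist() for y in(-.006,.006)])
g=cv2.cvtColor(f["color"],cv2.COLOR_RGB2GRAY).astype(int)
print(g[170:330:1,256:260].mean(1).astype(int).tolist())
```

```text
griptop [[316.7, 326.2], [362.0, 326.2]]
griptop far [[317.8, 423.6], [360.2, 423.5]]
grip/shoulder [[320.4, 282.5], [355.6, 282.5]]
shoulder outer [[320.0, 239.8], [356.2, 239.8]]
case low [[324.4, 204.8], [348.9, 204.8]]
blade low [[325.4, 215.7], [347.2, 215.6]]
[49, 50, 50, 49, 51, 50, 51, 51, 51, 50, 51, 51, 51, 49, 59, 88, 118, 116, 116, 115, 116, 117, 116, 117, 117, 117, 117, 117, 117, 118, 118, 118, 118, 118, 119, 119, 118, 118, 119, 119, 120, 119, 120, 120, 120, 121, 125, 70, 51, 51, 53, 52, 52, 52, 51, 51, 52, 51, 51, 51, 51, 50, 52, 50, 50, 50, 50, 50, 49, 49, 49, 49, 49, 49, 48, 48, 49, 47, 52, 58, 84, 116, 123, 122, 122, 123, 122, 123, 122, 123, 123, 123, 123, 123, 122, 123, 123, 123, 123, 124, 124, 123, 124, 123, 124, 124, 124, 124, 124, 124, 125, 125, 126, 125, 124, 125, 125, 126, 125, 125, 125, 124, 125, 125, 125, 124, 126, 125, 125, 125, 125, 125, 125, 125, 125, 125, 125, 125, 125, 124, 125, 125, 125, 125, 124, 125, 124, 125, 125, 125, 129, 98, 37, 32, 33, 33, 33, 33, 33, 33]
```

The seat in the hand matches to within 1 mm, apart from a camera side bias of about 1.1 mm (tool y), which I'll correct for in the rack position. Carrying it over slot_b now.

Call:
send_rows:
  plan: "-0.02 -0.06 0.01 -0.6 2.4 -3.5 0.005; -0.111 -0.36 0.09 -5.01 19.67 -28.75 0.005; -0.111 -0.36 0.09 -5.01 19.67 -28.75 0.005; -0.111 -0.36 0.09 -5.01 19.67 -28.75 0.005; -0.111 -0.36 0.09 -5.01 19.67 -28.75 0.005; -0.111 -0.36 0.09 -5.01 19.67 -28.75 0.005; -0.111 -0.36 0.09 -5.01 19.67 -28.75 0.005; -0.111 -0.36 0.09 -5.01 19.67 -28.75 0.005; -0.111 -0.36 0.09 -5.01 19.67 -28.75 0.005; -0.111 -0.36 0.09 -5.01 19.67 -28.75 0.005"

```text
clock: 9.85
position: [0.4836, -0.0579, 0.2214]
tool_rot: [-3.141, -0.003, -2.968]
force: [1.2, -0.5, -0.7]
grip_width: 0.0109
finger_force: 71.7
```

```bash
sed -i 's/^RK=.*/RK=np.array([.501,-.181]);RY=.1744/' tgt.py
cat >> tgt.py <<'E'
RP=rot([0,0,RY])@np.diag([-1,1,-1]); SB=np.array([*RK,0])+rot([0,0,RY])@[0,.057,0]
def over(low): return np.array([SB[0],SB[1],low+.0913])
E
python3 - <<'E'
from tgt import *
print(toolrow(RP,over(.1)),observe()["qpos"])
E
```

```text
(array([ 0.0041, -0.0672,  0.0301]), array([-0.04, -0.18, -0.02])) [ 0.0020151   0.31760125 -0.00689256  1.96316283  0.00454314  0.86387023
  1.737352  ]
```

Call:
send_rows:
  plan: "0.004 -0.035 0.0 0 0 0 0.005; 0.004 -0.067 0.01 0 -0.2 0 0.005; 0.004 -0.067 0.03 0 -0.2 0 0.005; 0.004 -0.067 0.03 0 -0.2 0 0.005; 0.004 -0.067 0.03 0 -0.2 0 0.005; 0.004 -0.067 0.03 0 -0.2 0 0.005"

```text
clock: 10.35
position: [0.4917, -0.1214, 0.193]
tool_rot: [-3.141, 0.002, -2.967]
force: [0.2, -0.2, -1.6]
grip_width: 0.0112
finger_force: 71.6
```

Run:
```python
from tgt import *
print(toolrow(RP,over(.1)))
t=pose();f=imaging.grab_frame("wrist");pickle.dump((t,f),open("w5.pkl","wb"))
R,p=t
print([(proj(f,[*(SB+rot([0,0,RY])@[x,y,0])[:2],.07],t)*1).round(1).tolist() for x in(-.033,.033) for y in(-.007,.007)])
print([proj(f,p+R@[.03,y,.0673],t).round(1).tolist() for y in(-.006,.006)])
c=f["color"][80:280,120:390]; c=cv2.resize(c,None,fx=2.9,fy=2.9,interpolation=cv2.INTER_CUBIC)/255.
cv2.imwrite("pics/w5.png",(255*c.clip(0,1)**.45).astype(np.uint8)[...,::-1])
```

```text
(array([ 0.0012, -0.0033,  0.0017]), array([-0.04,  0.1 ,  0.03]))
[[246.0, 140.9], [263.6, 140.9], [246.6, 219.1], [263.2, 219.1]]
[[249.9, 158.1], [268.8, 158.1]]
```

View pics/w5.png

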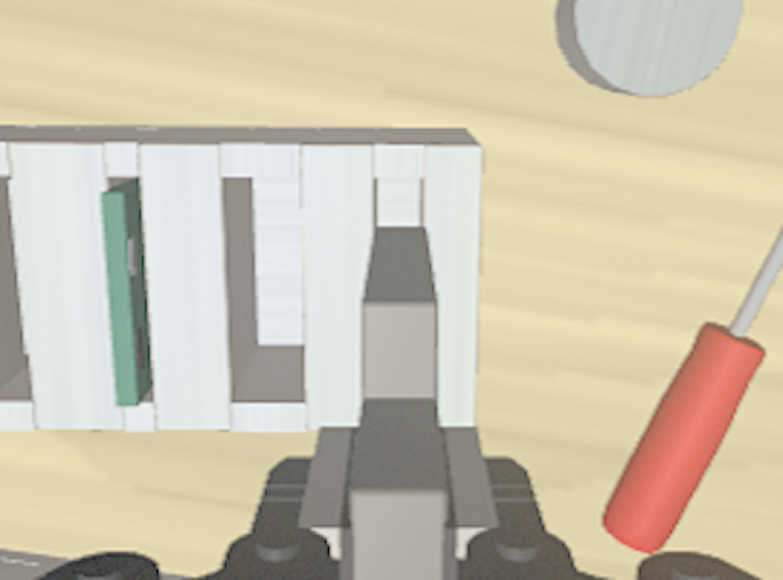

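The view shows slot_b's near end at crop (376–423, 178) and the case's lower edge at (375–427, 228), so they are nearly centred on each other. I'll quantify the yaw and offset.

Run:
```python
from tgt import *
t,f=pickle.load(open("w5.pkl","rb")); R,p=t
cr=lambda u,v:(u/2.9+120,v/2.9+80)
L=lambda q:R.T@(onz(f,cr(*q),.07,t)-p)
for a,b in(((481,147),(477.5,428)),((302,145),(305,430)),((139,145),(158,430)),((10,145),(33,430))):
    A,B=L(a),L(b); print("edge rel yaw deg",np.degrees(np.arctan2(*(A-B)[1::-1])).round(2),A[:2].round(4),B[:2].round(4))
print("slot end",L((399.5,178)),"rack corner x",L((481,147)))
e,d=ray(f,cr(401,228),t); e,d=R.T@(e-p),R.T@d; print("case low", e+d*(.0673-e[2])/d[2])
```

```text
edge rel yaw deg -0.59 [0.0424 0.0213] [-0.0393  0.0222]
edge rel yaw deg 0.86 [ 0.0429 -0.0273] [-0.04   -0.0286]
edge rel yaw deg 0.14 [ 0.0429 -0.0716] [-0.04   -0.0719]
edge rel yaw deg 1.34 [ 0.0429 -0.1067] [-0.04   -0.1086]
slot end [ 0.03397977 -0.00082858  0.12290004] rack corner x [0.04238542 0.02133019 0.1228701 ]
case low [ 0.02964022 -0.00067744  0.0673    ]
```

Offsets are below 1 mm and yaw is below 1°. Descending with the blade first.

Call:
send_rows:
  plan: "0.0007 -0.0003 0.005 0 0 0 0.005; 0.0007 -0.0003 0.015 0 0 0 0.005; 0.0007 -0.0003 0.025 0 0 0 0.005; 0.0007 -0.0003 0.035 0 0 0 0.005; 0.0007 -0.0003 0.043 0 0 0 0.005; 0.0007 -0.0003 0.049 0 0 0 0.005; 0.0007 -0.0003 0.052 0 0 0 0.005; 0.0007 -0.0003 0.052 0 0 0 0.005; 0.0007 -0.0003 0.052 0 0 0 0.005"

```text
clock: 11.15
position: [0.4912, -0.1225, 0.1409]
tool_rot: [-3.141, 0.002, -2.967]
force: [0.8, -1.8, -1.2]
grip_width: 0.0109
finger_force: 71.6
```

Run:
```python
from tgt import *
t=pose();R,p=t;s=observe();print(p-0,R[:,2],s["force"],s["moment"])
f=imaging.grab_frame("wrist");pickle.dump((t,f),open("w6.pkl","wb"))
c=f["color"][110:210,200:320]; c=cv2.resize(c,None,fx=6,fy=6,interpolation=cv2.INTER_CUBIC)/255.
cv2.imwrite("pics/w6.png",(255*c.clip(0,1)**.45).astype(np.uint8)[...,::-1])
```

```text
[ 0.4912128  -0.12250578  0.14088993] [ 2.40132137e-03 -5.47537369e-04 -9.99996967e-01] [ 0.77438571 -1.81454978 -1.21127927] [-0.02761581 -0.0354526   0.0090735 ]
```

View pics/w6.png

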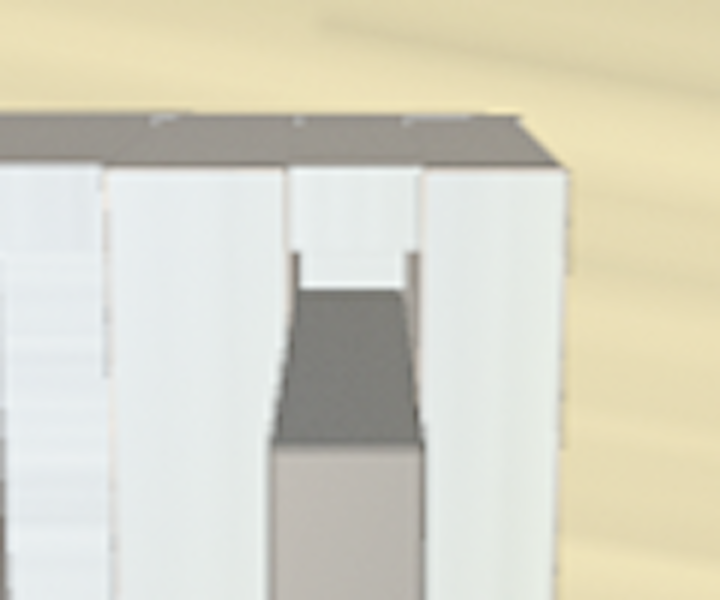

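The crop shows the case's lower edge at cols 297–403 inside the slot at cols 290–419, so it needs about +0.4 mm in tool y. I'll apply that and carry on down gently.

Call:
send_rows:
  plan: "0 0.0004 0 0 0 0 0.005; 0 0.0004 0.002 0 0 0 0.005; 0 0.0004 0.004 0 0 0 0.005; 0 0.0004 0.006 0 0 0 0.005; 0 0.0004 0.008 0 0 0 0.005; 0 0.0004 0.010 0 0 0 0.005; 0 0.0004 0.012 0 0 0 0.005; 0 0.0004 0.012 0 0 0 0.005"

```text
clock: 11.87
position: [0.491, -0.122, 0.1285]
tool_rot: [-3.141, 0.002, -2.967]
force: [-0.1, 0.1, -1.5]
grip_width: 0.0113
finger_force: 71.6
```

The shoulder has entered the slot with no contact force. Continuing towards the floor.

Call:
send_rows:
  plan: "0 0 0.003 0 0 0 0.005; 0 0 0.007 0 0 0 0.005; 0 0 0.011 0 0 0 0.005; 0 0 0.015 0 0 0 0.005; 0 0 0.019 0 0 0 0.005; 0 0 0.022 0 0 0 0.005; 0 0 0.024 0 0 0 0.005; 0 0 0.0255 0 0 0 0.005; 0 0 0.0255 0 0 0 0.005"

```text
clock: 12.62
position: [0.4911, -0.1221, 0.1031]
tool_rot: [-3.141, 0.002, -2.967]
force: [-0.3, -0.3, -1.7]
grip_width: 0.0113
finger_force: 71.6
```

Call:
send_rows:
  plan: "0 0 0.0005 0 0 0 0.005; 0 0 0.001 0 0 0 0.005; 0 0 0.0015 0 0 0 0.005; 0 0 0.002 0 0 0 0.005; 0 0 0.002 0 0 0 0.005"

```text
clock: 13.03
position: [0.4916, -0.1222, 0.1022]
tool_rot: [-3.14, 0.003, -2.967]
force: [-3.8, 0.5, 14.3]
grip_width: 0.0112
finger_force: 74.2
```

Contact on the floor at 14 N, with the lower end about 11 mm above the underside, as expected. Releasing and backing straight off.

Call:
send_rows:
  plan: "0 0 -0.001 0 0 0 0.02; 0 0 -0.001 0 0 0 0.035; 0 0 -0.001 0 0 0 0.045; 0 0 -0.001 0 0 0 0.045; 0 0 -0.001 0 0 0 0.045; 0 0 -0.001 0 0 0 0.045"

```text
clock: 13.53
position: [0.4912, -0.1221, 0.1024]
tool_rot: [-3.141, 0.002, -2.967]
force: [-0.5, -0.6, 0.4]
grip_width: 0.0448
finger_force: 0.0
```

Call:
send_rows:
  plan: "0 0 -0.01 0 0 0 0.045; 0 0 -0.03 0 0 0 0.045; 0 0 -0.06 0 0 0 0.045; 0 0 -0.1 0 0 0 0.045; 0 0 -0.13 0 0 0 0.045; 0 0 -0.13 0 0 0 0.045; 0 0 -0.13 0 0 0 0.045"

```text
clock: 14.12
position: [0.4916, -0.1222, 0.2346]
tool_rot: [-3.14, 0.006, -2.968]
force: [0.3, 0.4, -0.5]
grip_width: 0.045
finger_force: 0.0
```

Run:
```python
from tgt import *
t=pose();f=imaging.grab_frame("wrist");g=imaging.grab_frame("scene")
c=cv2.resize(f["color"][60:300,130:390],(520,480),interpolation=cv2.INTER_CUBIC)
d=cv2.resize(g["color"][100:200,195:250],(264,480),interpolation=cv2.INTER_CUBIC)
im=np.hstack([c,d])/255.
cv2.imwrite("pics/w7.png",(255*im.clip(0,1)**.5).astype(np.uint8)[...,::-1])
xy=np.array([.4914,-.1221])
for m in(.104,.138):print(m,[proj(f,[*xy,m],t).round(1)])
```

```text
0.104 [array([259.1, 179.6])]
0.138 [array([259.3, 190.4])]
```

View pics/w7.png

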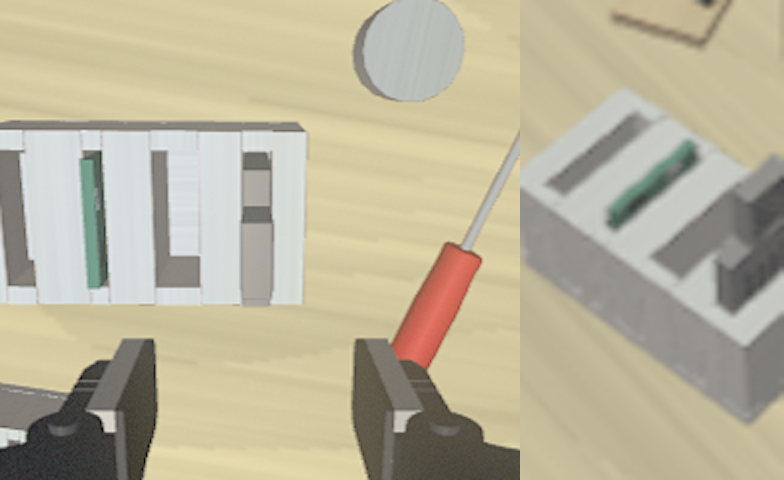

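The module stands upright in slot_b, with its grip top at about (257,260) in the wrist crop. The green board is in place and the gripper is clear. Handing in.

```bash
python3 -c "
from workcell import bot
print(bot.job_done())"
```

```text
the job is handed in; nothing more can be done
None
```

I pulled the grey module from the test socket and put it upright in slot_b, on the slot floor, with the green board still in its slot; the job is handed in at about 14 s, and no verdict came back.

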